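# Stow the jack handle end in its foam and slide the case under the shelf

### The job

Press the yellow jack handle end all the way down into its matching T-shaped cutout in the foam of the open blue case, and let go of it. Then, without lifting the case off the bench, slide it straight in under the low oak shelf until the whole box is just beneath the board and its handle still sticks out at the front. Nothing may bump the shelf, and everything else stays where it is.

Things in the scene. Friction and masses are not known exactly. Their poses are not given: they have to be found in the camera images.
- jackend_mid (a point): Yellow plastic jack handle end, a T lying flat, 92 mm long, 34 mm high, 90 g: a bar 20 mm wide from 48 mm behind this point to 26 mm ahead of it, then a cross head 18 mm long and 44 mm wide. The lowest 3 mm are 1.5 mm narrower on every side. This point is half-way up (17 mm above its underside), on the bar near the balance point. x points along the bar to the cross head, z up.
- tray_pocket (a point): Centre of the T-shaped foam cutout, on its floor (16 mm above the bench, 14 mm below the foam's top); axes of the case. The jack handle end goes in with its head towards the case's +y, its point 17 mm straight above this one when fully home. It leaves 2 mm at each side and 3 mm at each end; springy foam lips pinch the bar and stop it some 6 mm too high until it is pushed with some 10 to 15 N.
- tray: The open blue case half, 0.5 to 0.8 kg, loose on the bench: box 125 mm (x) by 190 mm (y) by 32 mm high, foam top at 30 mm, lined with grey foam. Origin: centre of the box's underside. x points from its handle side to its far side, z up; the handle sticks out to -x. With the jack handle end fully home the load's top is 50 mm above the bench.
- tray_handle (a point): Place to grip on the case's straight handle: a solid blue bar 22 mm wide (y), 20 mm high (8 to 28 mm above the bench), running 80 mm out from the middle of the box's front face along -x. This point is 62 mm out from that face, 18 mm above the bench; axes are those of the case.
- tray_front_left (a point): Front left corner of the blue box (handle side, at its +y end): 62.5 mm to -x and 95 mm to +y from the case's origin, 16 mm up.
- tray_front_right (a point): Front right corner of the blue box (handle side, at its -y end): 62.5 mm to -x and 95 mm to -y from the case's origin, 16 mm up.
- riser: The low oak shelf, fixed to the bench: a board 165 mm deep (x) by 286 mm wide (y) and 15 mm thick, underside 60 mm and top 75 mm above the bench, on two end walls 18 mm thick that leave an opening 250 mm wide, open at front and back. A white dish, a third lock nut and a jar up to 60 mm high stand fixed on it. Origin: on the bench under the middle of its front edge. The case goes in at its front, along the shelf's +x.
- shelf_edge (a point): Middle of the lower front edge of the shelf's board, 60 mm above the bench; axes are those of the shelf: x points in under the board.
- starbit: Steel star bit lying on the bench, 22 mm hexagonal body, about 80 mm long. Leave alone. Origin on its underside.
- nut1: Black wheel lock nut on the bench, 24 mm across, 30 mm high. Leave alone. Origin on its underside.
- nut2: Another such lock nut on the bench. Leave alone.
There are look-alikes about, which are no part of the job. There is more than one size of the part that bears jackend_mid; the job needs the middle-sized.

How it is judged:
On the way:
1. the jack handle end is pressed fully home in its cutout (within 3.5 mm of the floor) and released, while the box is still in front of the shelf (x of jackend_mid in the frame of tray_pocket between -0.005 and 0.005 m and y of jackend_mid in the frame of tray_pocket between -0.006 and 0.006 m and z of jackend_mid in the frame of tray_pocket below 0.0205 m and contact force between the fingers and jackend below 0.1 N and x of each of tray_front_left, tray_front_right in the frame of shelf_edge below -0.06 m), for 0.2 s.
At the end, for the whole second after the job is handed in: The jack handle end sits in its cutout, within 3.5 mm of its floor, and the case lies flat and at rest on the bench between the shelf's end walls, within 0.15 rad of square to the shelf, with both front corners of its box 0 to 50 mm behind the board's front edge, so that the handle still sticks out (x of jackend_mid in the frame of tray_pocket between -0.005 and 0.005 m and y of jackend_mid in the frame of tray_pocket between -0.006 and 0.006 m and z of jackend_mid in the frame of tray_pocket below 0.0205 m and x of tray_front_left in the frame of shelf_edge between -0.001 and 0.05 m and x of tray_front_right in the frame of shelf_edge between -0.001 and 0.05 m and y of tray in the frame of shelf_edge between -0.035 and 0.035 m and angle between the x axis of tray and the x axis of riser, either way round below 0.15 rad and height (world z) of tray below 0.004 m and angle between tray's own z axis and vertical below 0.03 rad and linear speed of each of tray, jackend below 0.01 m/s); the robot touches nothing.
It fails at once if the case, its load or the robot bumps the shelf (more than 2 N) (contact force between any of tray, jackend, the arm, the fingers and riser above 2 N).
It fails at once if the case is lifted more than 20 mm off the bench (height (world z) of tray above 0.02 m).
It fails at once if a bystander is moved by more than 30 mm (distance of any of starbit, nut1, nut2 from where it was at the start of the episode above 0.03 m).
It also fails if it takes over 64 s, if anything falls off the work surface, if the arm or the gripper's body presses on something with over 40 N, if the wrist force passes 120 N, or if a joint passes its speed limit or range.

### The arm

A 7-joint arm with a two-finger parallel gripper is mounted at the origin on the work surface. World frame = base frame: x ahead of the robot, y to its left, z up, the work surface at z = 0. Lengths are in m, angles in rad, forces in N, time in s.
With the tool pointing down it reaches from about 0.425 to 0.875 m from the base axis. Payload 4.7 kg.
Tool frame: the origin (TCP) lies at the very end of the fingers, on their centre line; the grasp point (between the pads) lies 19 mm behind it; z points along the fingers, y is the line along which they close (so a half turn about z gives the same grasp; the last joint's range is limited). The gripper opens to 87 mm and grips with 3 to 60 N. Pads are 19 mm wide; open, the fingers measure 117 mm over their backs; the gripper's body (75 mm by 190 mm) begins 51 mm behind the grasp point.
Start: joints at [-1.123, 0.321, -0.07, 1.45, 0.023, 1.371, -0.057], TCP at [0.273, 0.59, 0.223] pointing down, gripper open.
Joint ranges: [-2.86, 2.86], [-0.3, 2.09], [-1.38, 1.24], [0.06, 2.45], [-1.56, 4.7], [0.09, 2.05], [-2.69, 2.69]. Speed limits (rad/s): [2.57, 2.57, 3.14, 3.14, 3.14, 3.14, 3.14].

### API

Orientations are given as a unit quaternion [x, y, z, w].
In Python, from bench import bot, hand, viewer, workorder, get_t, get_qpos, get_dq, get_effort, get_position, get_eef_rot, get_contact_force, get_torque, get_finger_gap, get_finger_force gives the robot as it stands. Calls block until the motion is done:
- bot.move_ptp(position, orientation): joint-space move of the TCP to a pose.
- bot.move_linear(position, orientation=None, rate=0.15): straight line of the TCP; orientation=None keeps the orientation; rate is the mean speed in m/s.
- bot.movej(angles): joint-space move.
- hand.move_gripper(opening, newtons=None): opening from 0.0 (shut) to 1.0 (fully open); newtons is the grip in N (None keeps the last); returns when the fingers have stopped.
- bot.hold(seconds).
- bot.ik(position, orientation): joint angles nearest the present ones, or None.
- viewer.get_image(name): name is "side" or "top"; returns the picture (420x560x3 uint8, red, green, blue); there is no depth.
- viewer.get_calibration(name): a dict with "vertical_fov" (degrees; the focal length in pixels is half the picture's height over the tangent of half this angle, whatever the lens; pixels are square), "cx", "cy" (the principal point, pixels), "dist_coeffs" ([k1, k2, p1, p2, k3] as OpenCV has them; the pictures are not rectified), "xyz" and "rotation" of the camera in the world. Camera axes: x right, y up, looking along -z (the intrinsics and any distortion apply to the point x, -y, -z); pixel columns grow to the right and rows downward; lengths in m; the calibration is good to about 2 mm. A picture is of the moment at which its call begins. get_calibration takes no time and is no camera call.
A pose or a line that the arm cannot do raises bot.PlanningError and nothing moves.
- workorder.job_done(): hands the job in; it is judged then, once.
Readings, each from a call of its own:
- get_t(): time.
- get_qpos(): joint angles.
- get_dq(): joint speeds.
- get_effort(): joint torques, N m.
- get_position(): TCP position.
- get_eef_rot(): TCP orientation.
- get_contact_force(): force on the tool from outside, world axes, zero at the start.
- get_torque(): the same for the moment, N m.
- get_finger_gap(): opening from 0.0 (shut) to 1.0 (fully open).
- get_finger_force(): force on a finger pad.
Only numpy, scipy, OpenCV 4.12 (cv2) and the standard library are available. Lean on these libraries where they do the work, as an engineer would, in place of code of your own. Each camera call takes 0.05 s, during which the arm holds its last target. There are 200 camera calls.

## Working session

There is one attempt and no reset: what is moved stays moved. The work goes in short steps, each a Python script; the robot and the scene stay as the last script left them, time stands still between calls to the robot, and variables do not carry over. Pictures are saved under pics/ and viewed, at most 10 in all, crops included, and the job is handed in when it is done.

```bash
mkdir -p pics; ls; python3 - <<'E'
from bench import *
import cv2,numpy as np
for n in("top","side"):
    im=viewer.get_image(n); cv2.imwrite(f"pics/{n}0.png",im[:,:,::-1]); print(n,viewer.get_calibration(n))
print(get_t(),get_position(),get_eef_rot())
E
```

```text
pics
top {'vertical_fov': 46.25081345317054, 'cx': 278.6226116391644, 'cy': 202.99100677437855, 'dist_coeffs': array([0.04373456, 0.        , 0.        , 0.        , 0.        ]), 'xyz': array([0.39090818, 0.031534  , 1.15039154]), 'rotation': array([-0.04942782,  0.04922331,  0.70977402, -0.70096704])}
side {'vertical_fov': 55.44718085216716, 'cx': 278.0929285934703, 'cy': 206.47868301699913, 'dist_coeffs': array([-0.10533141,  0.        ,  0.        ,  0.        ,  0.        ]), 'xyz': array([ 0.25163022, -0.72669013,  0.62958273]), 'rotation': array([ 0.45410351, -0.08466675, -0.15916695,  0.87251787])}
0.1 [0.27306143 0.58933078 0.22158485] [ 2.15215659e-01  9.76566180e-01 -8.36782030e-04 -1.30740668e-04]
```

View pics/top0.png

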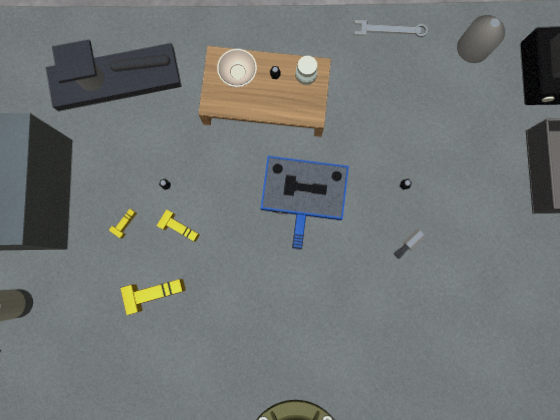

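View pics/side0.png

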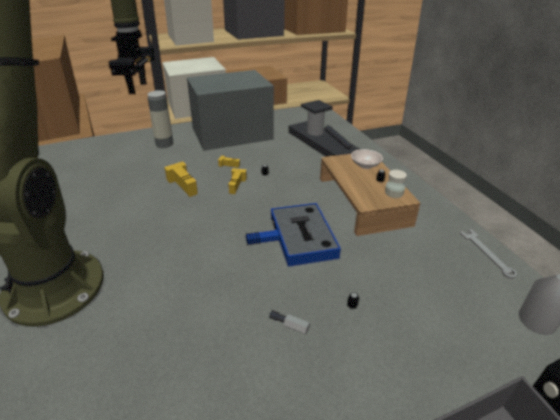

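The pictures show three yellow Ts in the top view: small at (123,223), middle at (178,226) and large at (152,295). The case is at (305,187) with its handle at (299,232), and the shelf front is at about y=120. Next I measure the Ts and take one close crop.

```bash
cat > h.py <<'E'
from bench import *
import cv2,numpy as np
from scipy.spatial.transform import Rotation as R
def rays(n,px):
    c=viewer.get_calibration(n); f=210/np.tan(np.radians(c["vertical_fov"]/2))
    K=np.array([[f,0,c["cx"]],[0,f,c["cy"]],[0,0,1]])
    u=cv2.undistortPoints(np.array(px,float).reshape(-1,1,2),K,c["dist_coeffs"])[:,0]
    return c["xyz"],R.from_quat(c["rotation"]).apply(np.c_[u[:,0],-u[:,1],-np.ones(len(u))])
def plane(n,px,z):
    o,d=rays(n,px); return (o+d*((z-o[2])/d[:,2])[:,None])[:,:2]
def hsv(im): return cv2.cvtColor(im,cv2.COLOR_RGB2HSV)
def blobs(m,amin=60):
    cs,_=cv2.findContours(m.astype(np.uint8),cv2.RETR_EXTERNAL,cv2.CHAIN_APPROX_NONE)
    return [c for c in cs if cv2.contourArea(c)>amin]
E
python3 - <<'E'
from h import *
im=viewer.get_image("top"); H=hsv(im)
Y=(H[...,0]>20)&(H[...,0]<38)&(H[...,1]>120)&(H[...,2]>60)
for c in blobs(Y):
    p=plane("top",c[:,0],.034); r=cv2.minAreaRect((p*1000).astype(np.float32))
    print("Y",cv2.boundingRect(c),np.round(r[0],1),np.round(r[1],1),round(r[2],1))
B=(H[...,0]>100)&(H[...,0]<130)&(H[...,1]>140)
for c in blobs(B,30):
    print("B",cv2.boundingRect(c)); a=cv2.approxPolyDP(c,3,True)[:,0]; print(a.tolist(), np.round(plane("top",a,.032)*1000).tolist())
print("Yvals",np.unique(H[215:242,155:200,2][Y[215:242,155:200]]//10*10,return_counts=True))
a=cv2.resize(im[200:250,105:205],None,fx=4,fy=4,interpolation=cv2.INTER_CUBIC)
b=cv2.resize(im[145:255,250:360],None,fx=5,fy=5,interpolation=cv2.INTER_CUBIC)
o=np.zeros((550,800,3),np.uint8);o[:200,:400]=a;o2=cv2.resize(b,(400,400));o[:400,400:]=o2
s=cv2.resize(im[40:140,190:340],None,fx=2.6,fy=2.6);o[210:470,:390]=s
cv2.imwrite("pics/crop1.png",o[...,::-1])
E
```

```text
Y (121, 285, 43, 30) [344.3 335.8] [62.2 88.9] 15.4
Y (163, 279, 22, 17) [361.9 267.7] [28.3 45.4] 15.4
Y (157, 210, 42, 31) [495.  257.8] [95.8 43.5] 60.0
Y (109, 209, 27, 29) [508.7 384.9] [35.7 66.8] 57.9
B (261, 156, 88, 92)
[[268, 156], [261, 209], [295, 213], [293, 245], [301, 247], [295, 244], [301, 243], [302, 236], [297, 235], [303, 234], [306, 215], [342, 218], [348, 167]] [[659.0, 54.0], [535.0, 71.0], [524.0, -6.0], [451.0, -1.0], [447.0, -19.0], [454.0, -5.0], [456.0, -19.0], [472.0, -21.0], [474.0, -10.0], [476.0, -24.0], [520.0, -31.0], [512.0, -113.0], [630.0, -131.0]]
Yvals (array([ 70,  80,  90, 100, 110, 130, 140, 150, 160, 170, 180, 190, 200,
       210, 220], dtype=uint8), array([  3,  20,   7,   6,   3,   5,  10,   3,  13,  17,  23,  26,  16,
       201,  69]))
```

View pics/crop1.png

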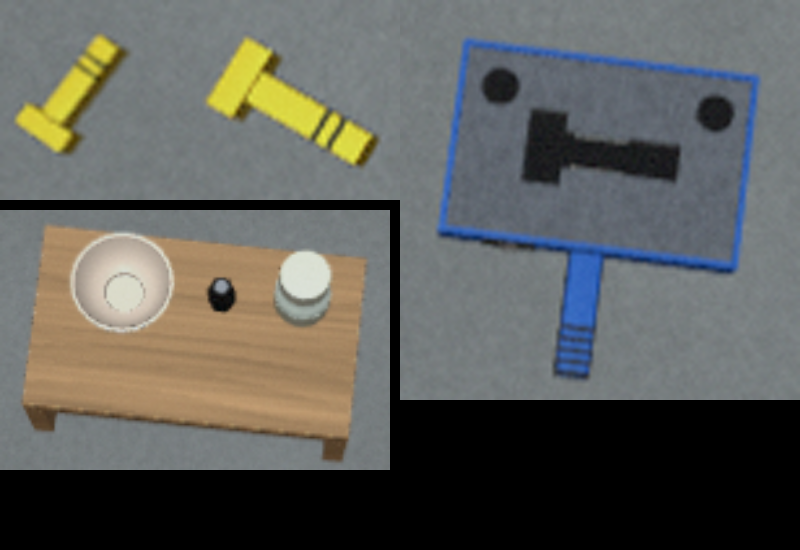

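The middle T in the top view, at (178,226), measures about 96 mm by 44 mm, so it is jackend_mid. The small one is 67 mm long and the large one 90+ mm by 62 mm. The cutout's head is at left (545,146 in the crop), towards +y. Next come the exact poses.

```bash
cat >> h.py <<'E'
def rect(p):
    r=cv2.minAreaRect((p*1000).astype(np.float32)); b=cv2.boxPoints(r)/1000
    e=[b[1]-b[0],b[2]-b[1]]; e.sort(key=np.linalg.norm)
    return np.array(r[0])/1000,e[1]/np.linalg.norm(e[1]),[round(float(np.linalg.norm(x)),4) for x in e]
def edges(m):  # sub-area: contour pixels scaled outward half a pixel via 4x upsampling
    k=4; M=cv2.resize(m.astype(np.float32),None,fx=k,fy=k,interpolation=cv2.INTER_LINEAR)>.5
    return [((c[:,0]+.5)/k-.5) for c in blobs(M,1000)]
def tee(im,z=.034):
    H=hsv(im); Y=(H[...,0]>20)&(H[...,0]<38)&(H[...,1]>120)&(H[...,2]>60)
    out=[]
    for q in edges(cv2.morphologyEx((Y&(H[...,2]>150)).astype(np.uint8),cv2.MORPH_CLOSE,np.ones((5,5)))):
        p=plane("top",q,z); c,a,s=rect(p)
        if np.mean((p-c)@a)<0: a=-a
        # head side: the end with the wider lateral span
        w=lambda g: np.ptp(((p-c)@[-a[1],a[0]])[g]) if g.any() else 0
        t=(p-c)@a
        if w(t>s[1]*.33)<w(t<-s[1]*.33): a=-a
        out.append((c+a*.002,a,s,q.mean(0).round()))
    return out
def case(im):
    H=hsv(im); B=(H[...,0]>100)&(H[...,0]<130)&(H[...,1]>140)
    q=max(edges(B),key=len); p=plane("top",q,.032)
    c=p.mean(0); M=cv2.morphologyEx(cv2.drawContours(np.zeros(im.shape[:2],np.uint8),[q.round().astype(int)],-1,1,-1),cv2.MORPH_OPEN,np.ones((25,25)))
    q2=max(edges(M),key=len); c,a,s=rect(plane("top",q2,.032))
    if a[1]<0:a=-a          # a = case +y
    box=M>0
    D=(H[...,2]<70)&box
    q3=max(edges(D),key=len); pc,pa,ps=rect(plane("top",q3,.030))
    if pa[1]<0:pa=-pa
    return c,a,s,pc+pa*.002,pa,ps
def shelf(im):
    H=hsv(im); W=(H[...,0]>5)&(H[...,0]<22)&(H[...,1]>70)&(H[...,2]>110)
    W[:, :190]=0; W[:,345:]=0; W[140:]=0
    W=cv2.morphologyEx(W.astype(np.uint8),cv2.MORPH_CLOSE,np.ones((45,45)))
    W=cv2.morphologyEx(W,cv2.MORPH_OPEN,np.ones((25,25)))
    q=max(edges(W),key=len); c,a,s=rect(plane("top",q,.075))
    if a[1]<0:a=-a
    x=np.array([a[1],-a[0]]); return c,a,s,c-x*.0825
E
python3 - <<'E'
from h import *
np.set_printoptions(precision=4,suppress=True)
im=viewer.get_image("top")
d=lambda a:round(float(np.degrees(np.arctan2(a[1],a[0]))),2)
for t in tee(im): print("T",t[0],d(t[1]),t[2:])
c=case(im); print("case",c[0],d(c[1]),c[2],"pocket",c[3],d(c[4]),c[5])
s=shelf(im); print("shelf",s[0],d(s[1]),s[2],"edge",s[3])
E
```

```text
T [0.3491 0.3176] 105.11 ([0.0633, 0.1323], array([148., 294.]))
T [0.4972 0.2615] 60.03 ([0.0453, 0.0929], array([176., 226.]))
T [0.5051 0.3848] 135.85 ([0.0327, 0.0689], array([122., 223.]))
case [ 0.5824 -0.0283] 81.97 [0.1313, 0.1917] pocket [ 0.5857 -0.0287] 82.06 [0.0475, 0.0994]
shelf [0.8108 0.0594] 83.1 [0.1673, 0.2868] edge [0.7289 0.0694]
```

Poses are consistent. The case centre, corrected for the visible front face, coincides with the pocket. Go to the grasp.

```bash
cat >> h.py <<'E'
def Q(deg): t=np.radians(deg)/2; return [np.cos(t),np.sin(t),0,0]
TP=np.array([.4972,.2615]); TA=60.03
PP=np.array([.5857,-.0287]); CA=82.0   # pocket, case +y heading
SE=np.array([.7289,.0694]); SA=-6.9    # shelf edge, shelf x heading
E
python3 - <<'E'
from h import *
for n,p,a in(("T",TP,TA),("P",PP,CA),("H",[.463,-.012],CA-90),("E",[.66,.075],SA)):
    for k in(0,180): 
        q=bot.ik([*p,.12],Q(a+k)); print(n,k,None if q is None else np.round(q,2))
E
```

```text
T 0 [-0.81  0.21  0.32  1.81 -0.07  1.13 -0.99]
T 180 [-0.56  0.21  0.03  1.8  -0.01  1.13  2.09]
P 0 [-0.48  0.28  0.57  1.76 -0.17  1.15 -0.  ]
P 180 [ 0.92  0.53 -1.18  1.71  0.51  1.25  2.63]
H 0 [-0.59 -0.01  0.56  2.04  0.01  1.11 -1.74]
H 180 [-0.56 -0.01  0.53  2.04  0.01  1.11  1.4 ]
E 0 [-0.58  0.45  0.56  1.56 -0.25  1.2  -1.66]
E 180 [-0.42  0.42  0.35  1.55 -0.15  1.19  1.41]
```

```bash
python3 - <<'E'
from h import *
hand.move_gripper(.6)
bot.move_ptp([*TP,.12],Q(TA)); bot.move_linear([*TP,.0165],rate=.12)
print(get_position(),get_contact_force())
hand.move_gripper(0,50); print("gap",get_finger_gap()*87,get_finger_force(),get_contact_force())
bot.move_linear([*TP,.12],rate=.15)
print("gap",get_finger_gap()*87,get_contact_force())
bot.move_ptp([*PP,.11],Q(CA))
print(get_position(),get_t(),2*np.degrees(np.arctan2(get_eef_rot()[1],get_eef_rot()[0])))
o=[]
for n in("top","side"):
    im=viewer.get_image(n); o.append(im)
a=cv2.resize(o[0][130:260,240:370],(400,400)); b=cv2.resize(o[1][140:280,230:370],(400,400))
cv2.imwrite("pics/hover.png",np.hstack([a,b])[...,::-1])
E
```

```text
[0.49786401 0.26193395 0.01725937] [ 0.44731794 -0.35306693  0.21416904]
gap 19.104200457112142 49.963536858558655 [-0.69086344 -0.15883671  1.36748616]
gap 19.371935055440836 [-0.8266114  -0.05670257 -0.90926165]
[ 0.58542307 -0.02688996  0.1093553 ] 6.25 82.08554439464865
```

View pics/hover.png

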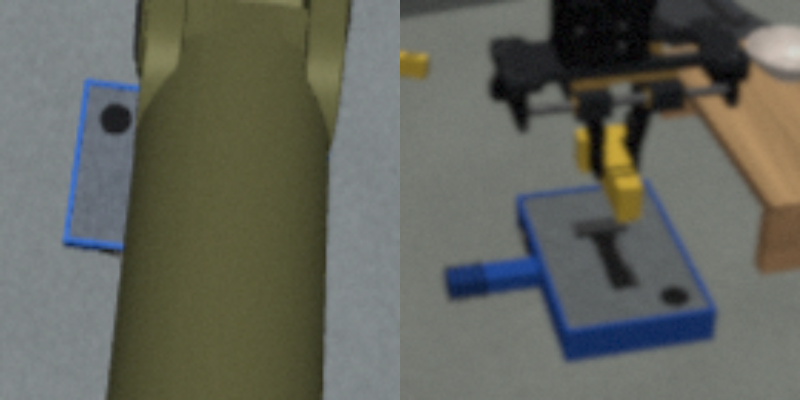

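The T is held level over the cutout, and the hand hides it from the top camera. I descend in steps while watching the force.

```bash
python3 - <<'E'
from h import *
np.set_printoptions(precision=4,suppress=True)
bot.move_linear([*PP,.055],Q(CA),rate=.1); bot.hold(.3)
e=get_position()[:2]-PP; print(get_position()); f0=get_contact_force(); print(f0)
im=viewer.get_image("side"); cv2.imwrite("pics/low.png",cv2.resize(im[170:290,240:360],(600,600),interpolation=cv2.INTER_CUBIC)[...,::-1])
T=PP-e
for z in(.050,.047,.044,.042,.040,.038):
    bot.move_linear([*T,z],rate=.03); bot.hold(.1)
    f=get_contact_force()-f0; print(z,get_position(),f,get_torque())
    if abs(f[2])>12 or np.linalg.norm(f[:2])>8: break
print(get_t())
E
```

```text
[ 0.5861 -0.0287  0.0556]
[-0.3017  0.0993 -0.5065]
0.05 [ 0.5852 -0.0287  0.0499] [-0.6766  0.7505 -0.4525] [-0.0808  0.0088  0.0598]
0.047 [ 0.5853 -0.0287  0.047 ] [ 0.5988 -0.1506 -0.6737] [-0.1019  0.0234 -0.0204]
0.044 [ 0.5853 -0.0287  0.044 ] [ 0.1123 -0.0535  0.1548] [-0.0541  0.0454 -0.042 ]
0.042 [ 0.5853 -0.0287  0.042 ] [ 0.0577 -1.0797 -0.3111] [-0.0731  0.0445 -0.0095]
0.04 [ 0.585  -0.0286  0.04  ] [-0.7364  0.1488  2.481 ] [0.0045 0.436  0.0463]
0.038 [ 0.5856 -0.0287  0.0383] [-1.3901 -0.2534  3.7313] [-0.028   0.4286  0.0474]
9.5667
```

View pics/low.png

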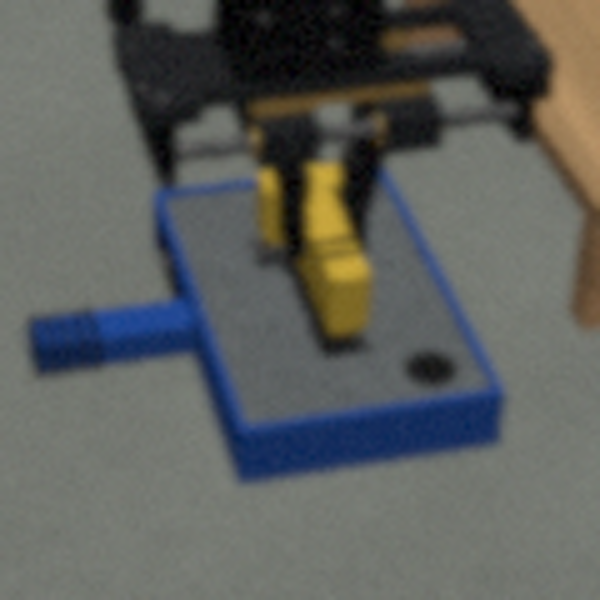

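The tail sits straight over the cutout and it entered cleanly, with its underside about 5 mm above the floor. Now press.

```bash
python3 - <<'E'
from h import *
np.set_printoptions(precision=4,suppress=True)
f0=np.array([-.3,.1,-.5]); T=np.array([.5853,-.0287])
for z in(.0365,.035,.0335,.0325):
    bot.move_linear([*T,z],rate=.03); bot.hold(.1)
    f=get_contact_force()-f0; print(z,get_position(),f)
    if f[2]>28: break
hand.move_gripper(.5); print(get_position(),get_contact_force())
bot.move_linear([*T,.075],rate=.15)
hand.move_gripper(0,20)
for z in(.056,.053,.051,.0495,.0485):
    bot.move_linear([*T,z],rate=.04); bot.hold(.1)
    f=get_contact_force()-f0; print(z,get_position(),f)
    if f[2]>20: break
bot.move_linear([*T,.12],rate=.2)
hand.move_gripper(.6)
bot.move_ptp([.463,.25,.2],Q(CA-90+180))
im=viewer.get_image("top"); im2=viewer.get_image("side")
a=cv2.resize(im[140:260,240:360],(400,400),interpolation=cv2.INTER_CUBIC); b=cv2.resize(im2[170:290,240:360],(400,400),interpolation=cv2.INTER_CUBIC)
cv2.imwrite("pics/home.png",np.hstack([a,b])[...,::-1])
for t in tee(im,.05): print(t)
c=case(im);print(c[0],np.degrees(np.arctan2(c[1][1],c[1][0])),c[2]); print(get_t())
E
```

```text
0.0365 [ 0.5854 -0.0287  0.0364] [-0.7999  0.792   1.3728]
0.035 [ 0.5852 -0.0286  0.0348] [-0.0241  0.019   1.6473]
0.0335 [ 0.5852 -0.0287  0.0334] [-0.4402  0.1778  1.7929]
0.0325 [ 0.5855 -0.0287  0.0326] [0.7273 1.4442 3.1069]
[ 0.5853 -0.0287  0.0325] [-0.3208 -0.5858  1.0219]
0.056 [ 0.5855 -0.0288  0.0562] [ 0.2297 -0.1816 -0.3027]
0.053 [ 0.5853 -0.0287  0.053 ] [ 0.0313 -0.8904  0.4026]
0.051 [ 0.5853 -0.0287  0.051 ] [ 0.5689 -0.1588  0.3163]
0.0495 [ 0.5856 -0.0287  0.0505] [-2.0393  0.3795  6.5006]
0.0485 [ 0.5857 -0.0287  0.0505] [-3.3763 -0.3985 12.0271]
(array([0.3654, 0.2608]), array([0.9654, 0.2607], dtype=float32), [0.0244, 0.0291], array([176., 286.]))
(array([ 0.5896, -0.0276]), array([0.0141, 0.9999], dtype=float32), [0.0456, 0.0925], array([303., 185.]))
[ 0.5825 -0.0283] 82.097694 [0.1313, 0.1917]
18.125
```

View pics/home.png

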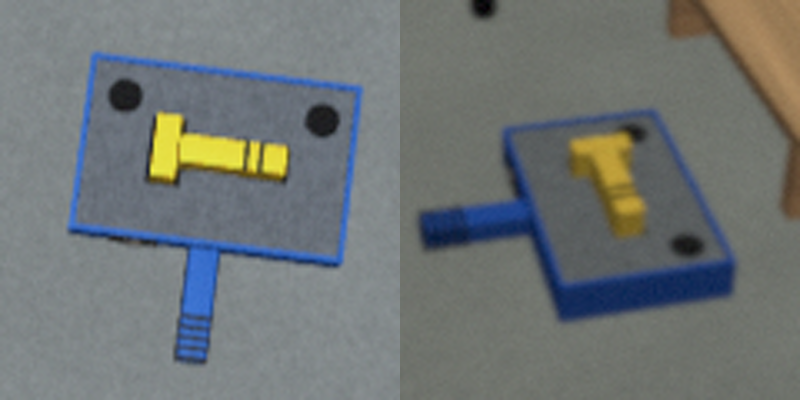

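The T is home: its top reads about 50.5 mm at 12 N, and its yaw matches the case. Now I grip the handle and shift the case in front of the opening.

```bash
cat >> h.py <<'E'
CC=np.array([.5853,-.0285]); cx=np.array([np.cos(np.radians(-7.95)),np.sin(np.radians(-7.95))])
G=CC-.1285*cx
sx=np.array([np.cos(np.radians(SA)),np.sin(np.radians(SA))])
E
python3 - <<'E'
from h import *
np.set_printoptions(precision=4,suppress=True)
q=Q(172.05)
bot.move_ptp([*G,.12],q); bot.move_linear([*G,.008],rate=.1); bot.hold(.2); print(get_position(),get_contact_force())
hand.move_gripper(0,50); bot.hold(.2); print("gap",get_finger_gap()*87,get_finger_force(),get_contact_force())
p=get_position(); z=p[2]
A=SE-.2595*sx
bot.move_linear([*A,z],Q(180+SA),rate=.06); bot.hold(.3); print(get_position(),A,get_contact_force(),get_torque())
im=viewer.get_image("top"); im2=viewer.get_image("side")
a=cv2.resize(im[40:260,160:360],(400,440)); b=cv2.resize(im2[110:290,230:430],(400,440))
cv2.imwrite("pics/A.png",np.hstack([a,b])[...,::-1]); print(get_t())
E
```

```text
[ 0.4585 -0.0107  0.0085] [-0.9091 -0.6555 -0.5192]
gap 21.65501335552374 49.986552000045776 [-0.5724 -0.945   0.7132]
[0.4712 0.1004 0.008 ] [0.4713 0.1006] [-0.3875 -3.825   2.2173] [-1.0185  0.1251 -0.5404]
23.9
```

View pics/A.png

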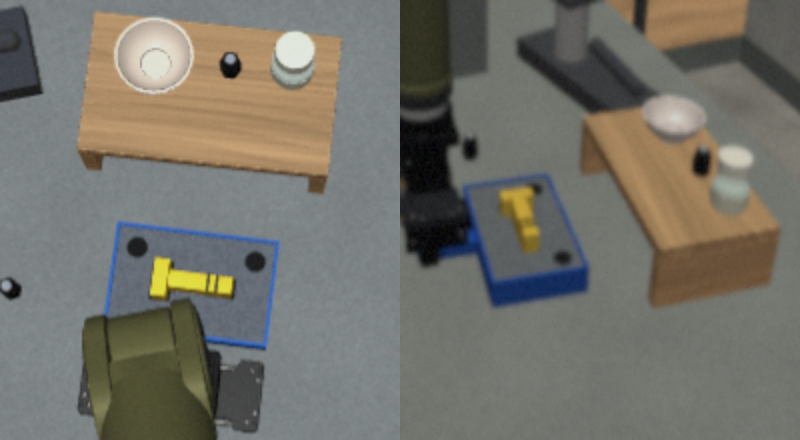

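The case is square in front of the opening with its load still home. The back edge runs from (118,223) to (278,242) in the crop, a slope of 6.8°, which matches the shelf. I check the lateral offset, then slide in with a force watch.

```bash
python3 - <<'E'
from h import *
np.set_printoptions(precision=4,suppress=True)
w=plane("top",[[160+118/2,40+223/2],[160+278/2,40+242/2]],.032)
sy=np.array([-sx[1],sx[0]]); m=w.mean(0)-SE; d=w[0]-w[1]
off=m@sy; print("back edge mid in shelf",m@sx,off,"angle",np.degrees(np.arctan2(d[1],d[0]))-90, np.linalg.norm(d))
f0=get_contact_force()
off=off if abs(off)<.02 else 0
for s in(-.22,-.19,-.16,-.13,-.10,-.075,-.052):
    k=min(1,(s+.2595)/.06)
    P=SE+s*sx-k*off*sy
    bot.move_linear([*P,.008],rate=.06); f=get_contact_force(); print(s,get_position(),f,round(get_t(),2))
    if np.linalg.norm(f)>20: print("STOP"); break
im=viewer.get_image("top"); im2=viewer.get_image("side")
a=cv2.resize(im[40:260,160:360],(400,440)); b=cv2.resize(im2[110:290,230:430],(400,440))
cv2.imwrite("pics/B.png",np.hstack([a,b])[...,::-1])
E
```

```text
back edge mid in shelf -0.07063182737169053 -0.002643657774315164 angle -7.627818937091902 0.1875588999342467
-0.22 [0.509 0.1   0.008] [-5.5161 -0.5888  5.4313] 24.71
-0.19 [0.5399 0.0974 0.008 ] [-3.665   2.0074  4.2206] 25.36
-0.16 [0.57   0.0925 0.008 ] [-4.3023  1.6642  4.3156] 26.01
-0.13 [0.5999 0.0883 0.0081] [-4.1356  0.8398  4.3447] 26.66
-0.1 [0.6298 0.0844 0.0081] [-3.6968  1.8937  4.6435] 27.31
-0.075 [0.655  0.0813 0.0081] [-2.9491  0.4662  4.8005] 27.88
-0.052 [0.6778 0.0784 0.0081] [-1.6844  1.5631  3.4771] 28.41
```

View pics/B.png

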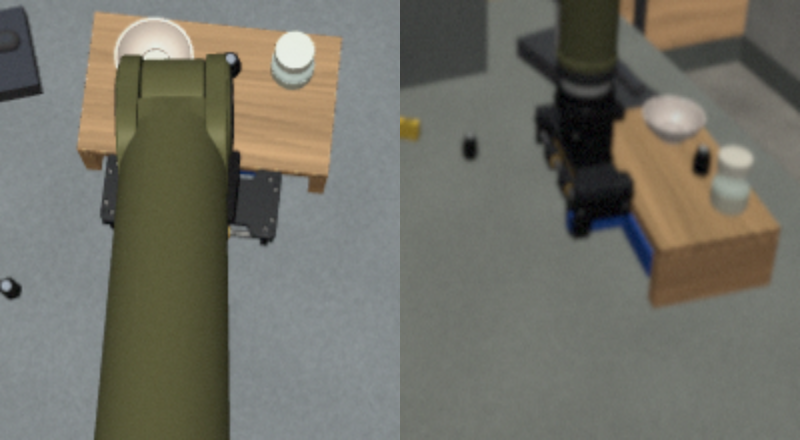

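The case is in, with no abnormal force. Release, retreat and verify.

```bash
python3 - <<'E'
from h import *
np.set_printoptions(precision=4,suppress=True)
hand.move_gripper(.6); bot.hold(.2)
p=get_position(); 
bot.move_linear([*(p[:2]-.03*sx),.16],rate=.12); bot.move_ptp([.45,.35,.2],Q(180+SA)); bot.hold(.3)
im=viewer.get_image("top"); im2=viewer.get_image("side")
a=cv2.resize(im[80:190,190:340],(400,293),interpolation=cv2.INTER_CUBIC); b=cv2.resize(im2[130:270,260:430],(400,330),interpolation=cv2.INTER_CUBIC)
o=np.zeros((330,800,3),np.uint8);o[:293,:400]=a;o[:,400:]=b
cv2.imwrite("pics/C.png",o[...,::-1])
H=hsv(im);B=(H[...,0]>100)&(H[...,0]<130)&(H[...,1]>140);B[:100]=0
q=max(edges(B),key=len); pp=plane("top",q,.028)-SE
X=pp@sx; print("handle end x",X.min(),"y",(pp@np.array([-sx[1],sx[0]]))[X<X.min()+.02].mean(),get_t())
E
```

```text
handle end x -0.06863380656541951 y 0.002717088089518469 32.6333
```

View pics/C.png

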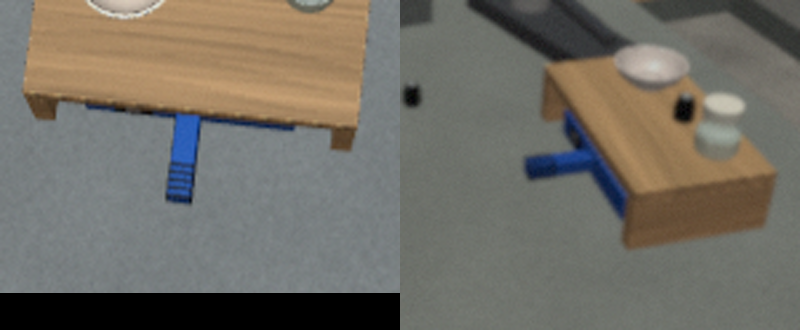

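The handle end is at -69 mm, so the box front is about 11 mm behind the edge. The case is square and centred, and the robot is clear of everything.

```bash
python3 -c "
from bench import *
print(workorder.job_done())"
```

```text
the job is handed in; nothing more can be done
None
```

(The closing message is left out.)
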